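# Set the bottle labeller to the third notch and feed a label

### The arm

A 6-joint arm with a two-finger parallel gripper is mounted at the origin on the work surface. World frame = base frame: x ahead of the robot, y to its left, z up, the work surface at z = 0. Lengths are in mm, angles in degrees, forces in N, time in s.
With the tool pointing down it reaches from about 350 to 850 mm from the base axis. Payload 8.1 kg.
Tool frame: the origin (TCP) lies at the very end of the fingers, on their centre line; the grasp point (between the pads) lies 19 mm behind it (r.grip_depth is the distance from the TCP to the grasp point, in mm); z points along the fingers, y is the direction in which the jaws open and shut (so a half turn about z gives the same grasp; the last joint's range is limited). The gripper opens to 85 mm and grips with 20 to 120 N. Pads are 22 mm wide; open, the fingers measure 114 mm over their backs; the gripper's body (76 mm by 85 mm) begins 54 mm behind the grasp point. The pads swing forward as they close: fully open they stand 13 mm farther back than shut.
Start: joints at [59.622, 7.471, 85.268, -0, 87.261, -4.893], TCP at [258.146, 541.632, 195.592] pointing down, gripper open.
Joint ranges: [-169.43, 169.43], [-51.17, 129.36], [1.28, 143.12], [-76.62, 256.62], [0, 156.53], [-152.29, 152.29]. Speed limits (degrees/s): [136.94, 136.94, 159.86, 180, 180, 180].

### API

Orientations are given as [roll, pitch, yaw] about the fixed x, y, z axes, in that order (R = Rz(yaw) Ry(pitch) Rx(roll)).
In Python, from bench import status, viewer, hand_in, r gives the robot as it stands.
- The arm moves only by the shell command python3 -m crank 'ROWS' [OPENING] [FORCE]. ROWS is a JSON object of lists of equal length, an entry for each row: "slide": the shift along the tool's x, y, z in m, a list of three; "twist": the turn about the tool's z in rad. A call has 1 to 8 rows; each row shifts and turns the commanded pose from where the row before left it, along the tool's axes as they then stand; what a row does not reach is not made up. A row lasts 1/10 s, in which the tool goes at most 50 mm and 8.59 degrees, less where a joint would pass 70% of its speed; a pose out of reach is approached as far as the arm can. A call with a gripper value outside its range is refused whole. OPENING is the closure, from 0 (fully open) to 1 (shut), set as the call begins (- or left out, the last holds). The fingers move at their own pace and stop on an object; FORCE is the grip in N (left out, the last holds). Time passes only in rows, so rows that do not move let the fingers close. It gives the time, the measured TCP pose, the force and the opening at its end, in the units of the state.
- status.sense(): the state, without advancing time (a new reading comes with each control period).
- viewer.snapshot(name): name is "side" or "top"; returns a dict with "img" (420x560x3 uint8, red, green, blue), "fx", "fy", "cx", "cy" (pixels), "k1" (the pictures are not rectified: a ray, as slopes to the right and down, at radius r is drawn at 1 + k1 r^2 times it, then the intrinsics apply), "R" (3x3) and "t" (3): a world point X has camera coordinates R X + t. Camera axes: x right, y down, z forward; pixel columns grow to the right and rows downward; lengths in mm; the calibration is good to about 2 mm. A picture is of the moment at which its call begins. There is no depth.
- hand_in(): hands the job in, once; it reports no verdict.
The state is a dict: "time": time; "joint_pos": joint angles; "qd": joint speeds; "joint_efforts": joint torques, N m; "tool_pos": TCP position; "tcp_rot": TCP orientation; "ft_force": force on the tool from outside, world axes, zero at the start; "wrist_torque": the same for the moment, N m; "finger_gap": finger opening in mm.
Only numpy, scipy, OpenCV 4.12 (cv2) and the standard library are available. Lean on these libraries where they do the work, as an engineer would, in place of code of your own. Each camera call takes 0.05 s, during which the arm holds its last target.

### The job

Set the bench labeller for these bottles: with the fingertips, push its red detented lever along the slot from the home end, feeling the clicks, and stop with it seated in the third notch, without overrunning into the fourth. Then press the green feed button fully down and let it spring back. Only push, never pinch the lever, and leave the bottles and the loose label roll standing where they are.

Things in the scene. Friction and masses are not known exactly. Their poses are not given: they have to be found in the camera images.
- labeller: Bench bottle labeller, fixed. Axes: x away from the robot at yaw 0, y left, z up; origin on the table under the centre of its control deck, a cream box 200 (x) by 250 (y) mm, flat dark top 70 mm high. Right of the deck (y -125 to -315 mm) is the label bed with rollers and roll, up to 127 mm high. White ticks with 1 to 5 pips mark the lever's notches, a red tick home.
- lever (a joint): Travel of the red lever, m: 0 at the home end (right, where it starts), growing towards the labeller's +y (left). Notches every 20 mm: first 0.02, second 0.04, third 0.06, fourth 0.08, fifth 0.10 (end). About 4.5 N (3.5 to 6) pushes it over the hump midway between notches; it then snaps ahead of the finger into the next notch and stays. Left short of a hump, it slides back.
- lever_tip (a point): Top centre of the lever, 51 mm above the deck; moves with it. The lever is an upright steel tab 32 (x) by 10 (y) mm with a red pad on each side, in all 38 (x) by 22 (y) mm; the pads stand 12 to 46 mm above the deck. It leaves the deck clear all round.
- lever_right_pad: Red pad on the lever's right (-y) side, the face to push on, 38 by 6 by 34 mm, origin at its centre, 8 mm to the -y side of the lever's middle and 29 mm above the deck. Axes as the labeller's.
- lever_left_pad: Red pad on the lever's left (+y) side, same size, 8 mm to the +y side of the lever's middle. Touching both pads at once counts as pinching.
- slot_home (a point): Fixed point on the deck's surface in the lever's slot, which runs along the labeller's y at x = -30 mm; it lies under the lever's middle when at home.
- slot_third (a point): Fixed point on the deck's surface in the slot, under the lever's middle when it is in the third notch, 60 mm to the labeller's +y side of slot_home.
- feed_top (a point): Centre of the top face of the green feed button, 28 mm across, in a black housing at the deck's far left corner; moves with the button, which goes straight down.
- feed (a joint): How far the green button is pressed, m: 0 released, 0.006 fully down (about 5 N); it springs back.
- bottle_clear: Loose empty clear bottle with a brass cap and paper label, 72 mm across, 270 mm tall, standing to the left of the labeller; origin at the centre of its base, z up.
- bottle_amber: Loose empty amber bottle with a brass cap, 72 mm across, 270 mm tall, standing to the left of the labeller; origin at the centre of its base, z up.
- label_roll: Loose white roll of labels standing on its end, 84 mm across, 50 mm tall, left of the labeller, nearer the robot; origin at the centre of its underside, z up.
Not all that is in view belongs to the job. What is meant by the label_roll is not brown, and is the smaller of those in its own colour.

How it is judged (in metres and radians):
On the way, in this order (a step that is already met when the one before it is completed fails the run):
1. the lever is pushed over the first click into the first notch (value of joint lever between 0.015 and 0.025 m), for 0.02 s.
2. the lever is seated in the third notch, with no finger on it (value of joint lever between 0.056 and 0.064 m and contact force between the fingers and lever_right_pad below 0.5 N), for 0.2 s.
3. the green button is pressed fully down (value of joint feed above 0.0045 m), for 0.05 s.
At the end, for the whole second after the job is handed in: The lever rests in the third notch (0.060 m, within 4 mm), the green button has sprung back, and both bottles and the label roll stand upright within 20 mm of where they were (value of joint lever between 0.056 and 0.064 m and velocity of joint lever between -0.005 and 0.005 m/s and value of joint feed below 0.0015 m and distance of each of bottle_clear, bottle_amber, label_roll from where it was at the start of the episode below 0.02 m and angle between each of bottle_clear, bottle_amber, label_roll's own z axis and vertical below 0.15 rad); the robot touches nothing.
It fails at once if the lever overran the third notch (past the hump to the fourth) (value of joint lever above 0.0705 m).
It fails at once if the lever was pinched (pressed on both of its sides at once) (contact force between the fingers and lever_right_pad above 1 N and contact force between the fingers and lever_left_pad above 1 N).
It fails at once if the button was pressed while the lever was not in the third notch (value of joint feed above 0.003 m and not (value of joint lever between 0.056 and 0.064 m)).
It fails at once if a bottle or the label roll was moved, tipped or lifted (distance of any of bottle_clear, bottle_amber, label_roll from where it was at the start of the episode above 0.02 m or angle between any of bottle_clear, bottle_amber, label_roll's own z axis and vertical above 0.3 rad).
It also fails if it takes over 72 s, if anything falls off the work surface, if the arm or the gripper's body presses on something with over 40 N, if the wrist force passes 120 N, or if a joint passes its speed limit or range.

## Working session

There is one attempt and no reset: what is moved stays moved. The work goes in short steps, Python scripts to look and compute and a shell command to move; the robot and the scene stay as the last step left them, time stands still between calls to the robot, and variables do not carry over. Pictures are saved under pics/ and viewed, and the job is handed in when it is done.

```bash
mkdir -p pics; ls
python3 - <<'E'
from bench import status, viewer, r
import cv2,pickle
print(status.sense())
for n in("side","top"):
    s=viewer.snapshot(n); cv2.imwrite(f"pics/{n}0.png",cv2.cvtColor(s["img"],cv2.COLOR_RGB2BGR)); pickle.dump(s,open(f"{n}0.pkl","wb"))
    print({k:v for k,v in s.items() if k!="img"})
E
```

```text
pics
{'time': 0.0, 'joint_pos': array([ 5.96220295e+01,  7.51375404e+00,  8.53303496e+01, -6.92950400e-04,
        8.72602488e+01, -4.89339499e+00]), 'qd': array([ 0.13512104,  0.08221933,  0.06008056, -0.0566742 , -0.09465016,
       -0.11766535]), 'joint_efforts': array([-2.92424345e-03, -5.69426250e+01, -5.00522053e+01, -3.36567300e-04,
        1.58741319e-02, -2.13830191e-06]), 'tool_pos': array([257.83753201, 541.09663895, 194.54833548]), 'tcp_rot': array([-1.79895969e+02, -8.21190054e-03,  1.54515451e+02]), 'ft_force': array([ 0.6014795, -0.2112019, -0.3500779]), 'wrist_torque': array([-0.0061851 ,  0.03535348, -0.03165414]), 'finger_gap': 85.70529471973725}
{'fx': 443.77146526092724, 'fy': 443.77146526092724, 'cx': 277.59379232836085, 'cy': 216.56822042575948, 'k1': -0.14936713734527837, 'R': array([[ 0.93432394, -0.35642073, -0.00174144],
       [-0.23136523, -0.60277149, -0.76363386],
       [ 0.27112525,  0.71388431, -0.64564719]]), 't': array([-406.55386323,  291.76628729,  624.18140496])}
{'fx': 529.9611215369987, 'fy': 529.9611215369987, 'cx': 276.1180529645436, 'cy': 205.64471049823734, 'k1': -0.11548438709313877, 'R': array([[ 0.03013076, -0.9991998 , -0.02630401],
       [-0.9987507 , -0.02904681, -0.0406611 ],
       [ 0.03986451,  0.0274963 , -0.9988267 ]]), 't': array([ 159.1095285 ,  497.50654519, 1003.67561444])}
```

View pics/side0.png

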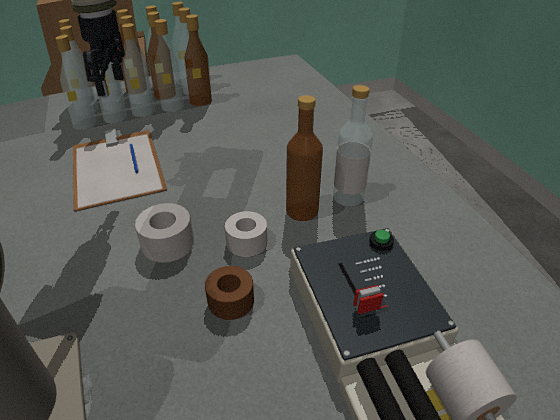

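View pics/top0.png

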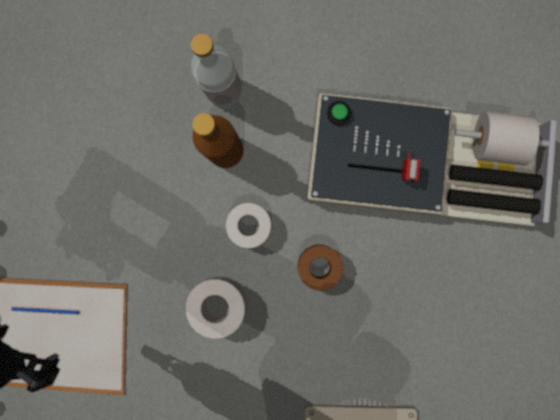

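The top view shows the lever (red) at about (412,170), the button at (340,112), the clear bottle at (213,70) and the amber one at (217,140). Candidates for label_roll are the small white roll (248,226), the large white roll (215,308) and the brown roll (320,267). I choose (248,226), which is white and the smaller one. For the lever, the red tab at (412,170) is the only candidate. Enlarging next.

```bash
cat > h.py <<'E'
import numpy as np,pickle,cv2
def K(s): return np.array([[s['fx'],0,s['cx']],[0,s['fy'],s['cy']],[0,0,1]]),np.array([s['k1'],0,0,0.])
def ray(s,uv):
    k,d=K(s); p=cv2.undistortPoints(np.array([[uv]],float),k,d,None)[0,0] if True else 0
    v=s['R'].T@np.array([p[0],p[1],1]); c=-s['R'].T@s['t']; return c,v
def atz(s,uv,z):
    c,v=ray(s,uv); return c+v*(z-c[2])/v[2]
def proj(s,X):
    k,d=K(s); return cv2.projectPoints(np.atleast_2d(np.array(X,float)),cv2.Rodrigues(s['R'])[0],s['t'],k,d)[0][:,0]
def load(n): return pickle.load(open(n+'.pkl','rb'))
E
python3 - <<'E'
from h import *
t=load('top0');s=load('side0')
b=lambda s:cv2.cvtColor(s['img'],cv2.COLOR_RGB2BGR)
c=b(t)[85:225,300:460]; cv2.imwrite('pics/topc.png',cv2.resize(c,None,fx=4.5,fy=4.2,interpolation=cv2.INTER_CUBIC)) if 0 else cv2.imwrite('pics/topc.png',cv2.resize(c,None,fx=4,fy=4,interpolation=cv2.INTER_CUBIC))
c=b(s)[220:365,285:465]; cv2.imwrite('pics/sidec.png',cv2.resize(c,None,fx=4,fy=4,interpolation=cv2.INTER_CUBIC))
E
```

```text
(no output)
```

View pics/topc.png

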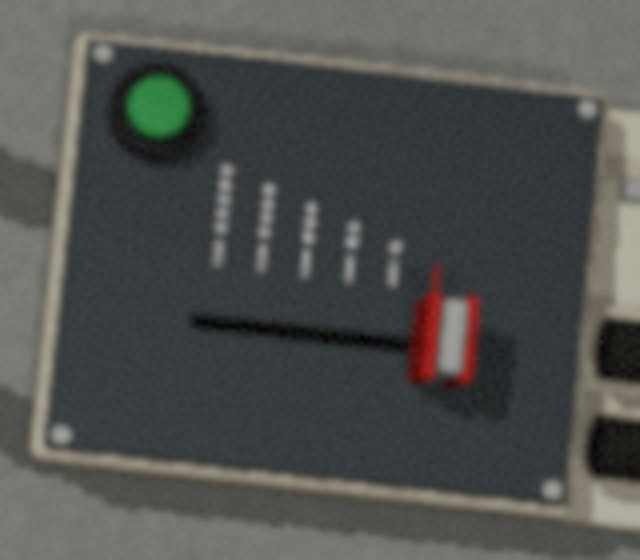

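View pics/sidec.png

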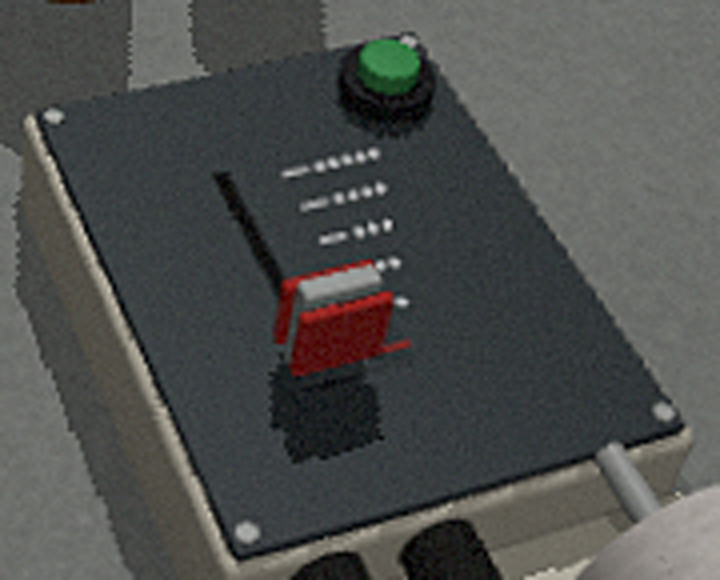

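The enlarged top crop shows the deck screws at crop (102,54), (588,108), (552,489) and (61,434). The lever's steel top is at (453,337) and the button at (159,105). The home tick is at (438,278), the third (3-pip) tick at (305,268), and the slot's left end at (192,320). In the side crop the screws are at (54,116), (408,40), (664,411) and (247,532). The lever top is at about (340,283) and the button top at (390,62).

Run:
```python
from h import *
t=load('top0');s=load('side0')
T=lambda x,y:(300+(x+.5)/4-.5,85+(y+.5)/4-.5)
S=lambda x,y:(285+(x+.5)/4-.5,220+(y+.5)/4-.5)
def tri(a,b):
    c1,v1=ray(t,a);c2,v2=ray(s,b)
    A=np.stack([v1,-v2],1);l=np.linalg.lstsq(A,c2-c1,rcond=None)[0]
    p,q=c1+l[0]*v1,c2+l[1]*v2; return (p+q)/2,np.linalg.norm(p-q)
P=[((102,54),(408,40)),((588,108),(664,411)),((552,489),(247,532)),((61,434),(54,116))]
tp=[];sp=[]
for a,b in P:
    print(tri(T(*a),S(*b)),atz(t,T(*a),71),atz(s,S(*b),71)); tp.append(atz(t,T(*a),71));sp.append(atz(s,S(*b),71))
for q in(tp,sp):
    q=np.array(q);print('c',q.mean(0)); 
    d=(q[0]-q[1]+q[3]-q[2]);print('yaw',np.degrees(np.arctan2(-d[0],d[1])), np.linalg.norm(q[0]-q[1]),np.linalg.norm(q[0]-q[3]))
print('lever',tri(T(453,337),S(340,283)),atz(t,T(453,337),121),atz(s,S(340,283),121))
print('btn',tri(T(159,105),S(390,62)))
print('slotL',atz(t,T(192,320),70),atz(s,S(220,175),70))
print('tick0',atz(t,T(438,278),70),'tick3',atz(t,T(305,268),70),'tick1',atz(t,T(393,275),70))
for n,uv in dict(roll=(248,226),big=(215,308)).items(): print(n,atz(t,uv,50))
print('caps',atz(t,(203,44),270),atz(t,(204,124),270))
```

```text
(array([689.15951927,  88.63335296,  71.12222081]), np.float64(0.3671025346355036)) [689.35956655  88.54250966  71.        ] [689.05862101  88.78506133  71.        ]
(array([ 671.26119626, -134.91555081,   70.69163206]), np.float64(1.221813959724549)) [ 671.73152664 -135.1802636    71.        ] [ 670.40564752 -134.87633344   71.        ]
(array([ 496.00511977, -120.34379313,   70.24151124]), np.float64(1.175894728654866)) [ 496.50863357 -120.38522701   71.        ] [ 495.13878817 -120.56516394   71.        ]
(array([514.42021931, 103.01473466,  69.94455409]), np.float64(1.118934472177721)) [514.87733901 102.86798053  71.        ] [513.43010423 102.18242398  71.        ]
c [593.11926644 -16.0387501   71.        ]
yaw -4.6043190135475 224.41619162905457 175.06932010552276
c [592.00829023 -16.11850302  71.        ]
yaw -4.730951101489769 224.43785984533457 176.13876698158614
lever (array([558.39898032, -62.85981796, 118.49662963]), np.float64(0.43413963383569565)) [558.30293266 -62.38506167 121.        ] [556.79868736 -64.53787232 121.        ]
btn (array([662.07356283,  63.81535032,  87.41955013]), np.float64(1.4800951952233314))
slotL [568.39985881  44.85188981  70.        ] [566.68090166  43.5850821   70.        ]
tick0 [591.02350733 -66.83714798  70.        ] tick3 [593.67596929  -6.00680364  70.        ] tick1 [591.73502919 -46.21597673  70.        ]
roll [451.96742471 223.5011565   50.        ]
big [298.60967222 279.93383135  50.        ]
caps [717.37206122 281.56127935 270.        ] [597.78670657 274.90952806 270.        ]
```

Both views agree. The labeller centre is at (592.5,-16) with yaw -4.65°, and the lever is at lab (-30.6,-49.6), so home is y≈-50 and the third notch y≈+10, which matches the 3-pip tick. The button is at (662,64,~87). Pushing with closed fingers along tool x at yaw 85.4° needs a twist of about +1.205 rad, so I turn first and close.

```bash
python3 -m crank '{"slide":[[0,0,0],[0,0,0],[0,0,0],[0,0,0],[0,0,0],[0,0,0],[0,0,0],[0,0,0]],"twist":[0.15,0.15,0.15,0.15,0.15,0.15,0.15,0.15]}' 1 40
python3 - <<'E'
import numpy as np
from bench import status
s=status.sense();print(s)
y=np.radians(85.4);ex=np.array([np.cos(y),np.sin(y)]);ey=np.array([np.sin(y),-np.cos(y)])
C=np.array([592.5,-16]);d=s['tool_pos'][:2]-C
print('lab x,y',d@ey,d@ex)
E
```

```text
time: 0.9
tool_pos: [258.0, 541.3, 194.9]
tcp_rot: [-180.0, 0.1, 85.4]
ft_force: [-0.8, -0.2, -0.8]
finger_gap: -0.4
{'time': 0.9, 'joint_pos': array([5.96226974e+01, 7.49961744e+00, 8.53053424e+01, 1.45253007e-04,
       8.72599269e+01, 6.42182813e+01]), 'qd': array([-6.25944940e-02,  2.93806981e-02, -9.82370728e-02,  5.90585186e-03,
       -1.48840910e-01,  8.54413912e+01]), 'joint_efforts': array([-2.33684797e-03, -5.69364274e+01, -5.00675905e+01, -3.49147604e-04,
        9.16012796e-03, -3.14308316e+00]), 'tool_pos': array([257.95069827, 541.31504084, 194.93536845]), 'tcp_rot': array([-1.79971647e+02,  5.83647307e-02,  8.54044235e+01]), 'ft_force': array([-0.83001234, -0.18288994, -0.82358013]), 'wrist_torque': array([ 0.00546464, -0.04067537, -0.03117091]), 'finger_gap': -0.36091881856893054}
lab x,y -378.16774454989763 528.68936721996
```

```bash
python3 -m crank '{"slide":[[-0.035,0.02,0],[-0.035,0.02,0],[-0.035,0.02,0],[-0.035,0.02,0],[-0.035,0.02,0],[-0.035,0.02,0],[-0.035,0.02,0],[-0.035,0.02,0]],"twist":[0,0,0,0,0,0,0,0]}'
python3 -m crank '{"slide":[[-0.035,0.02,0],[-0.035,0.02,0],[-0.035,0.02,0],[-0.035,0.02,0],[-0.035,0.02,0],[-0.035,0.02,0],[-0.035,0.02,0],[-0.035,0.02,0]],"twist":[0,0,0,0,0,0,0,0]}'
cat >> h.py <<'E'
y_=np.radians(85.4);EY=np.array([np.cos(y_),np.sin(y_)]);EX=np.array([np.sin(y_),-np.cos(y_)]);C=np.array([592.5,-16])
def lab():
    from bench import status
    s=status.sense();d=s['tool_pos'][:2]-C
    print('t',s['time'],'lab x,y,z',(d@EX).round(1),(d@EY).round(1),s['tool_pos'][2].round(1),'rpy',s['tcp_rot'].round(2),'F lab xy z',(s['ft_force'][:2]@EX).round(2),(s['ft_force'][:2]@EY).round(2),s['ft_force'][2].round(2))
def snap(n,name,x0,y0,x1,y1,f):
    from bench import viewer
    s=viewer.snapshot(n);pickle.dump(s,open(name+'.pkl','wb'))
    cv2.imwrite(f'pics/{name}.png',cv2.resize(cv2.cvtColor(s['img'],cv2.COLOR_RGB2BGR)[y0:y1,x0:x1],None,fx=f,fy=f,interpolation=cv2.INTER_CUBIC))
E
python3 -c "from h import *;lab()"
```

```text
time: 1.7
tool_pos: [397.1, 249.0, 195.3]
tcp_rot: [-180.0, 0.0, 85.8]
ft_force: [0.5, 0.0, 0.8]
finger_gap: 0.1
time: 2.5
tool_pos: [536.1, -42.1, 195.2]
tcp_rot: [-180.0, -0.0, 85.8]
ft_force: [0.2, -0.2, -0.5]
finger_gap: -0.0
t 2.5 lab x,y,z -54.2 -30.6 195.2 rpy [-1.7997e+02 -1.0000e-02  8.5750e+01] F lab xy z 0.21 -0.2 -0.53
```

```bash
python3 -m crank '{"slide":[[-0.02,0.008,0],[-0.025,0.008,0],[-0.02,0.008,0],[0,0,0],[0,0,0.03],[0,0,0.025],[0,0,0],[0,0,0]],"twist":[0.006,0,0,0,0,0,0,0]}'
python3 -c "
from h import *;lab()
snap('top','top1',300,85,500,235,4)
snap('side','side1',285,180,485,330,4)"
```

```text
time: 3.3
tool_pos: [554.1, -106.5, 140.4]
tcp_rot: [-179.9, -0.0, 85.4]
ft_force: [-0.1, 0.7, -0.5]
finger_gap: -0.1
t 3.3 lab x,y,z -31.0 -93.2 140.4 rpy [-1.7991e+02 -3.0000e-02  8.5440e+01] F lab xy z -0.17 0.68 -0.53
```

View pics/top1.png

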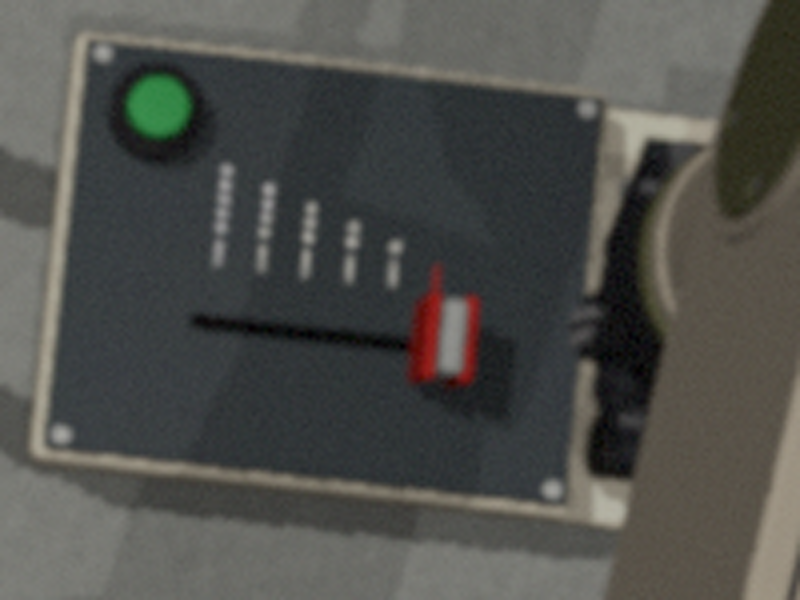

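View pics/side1.png

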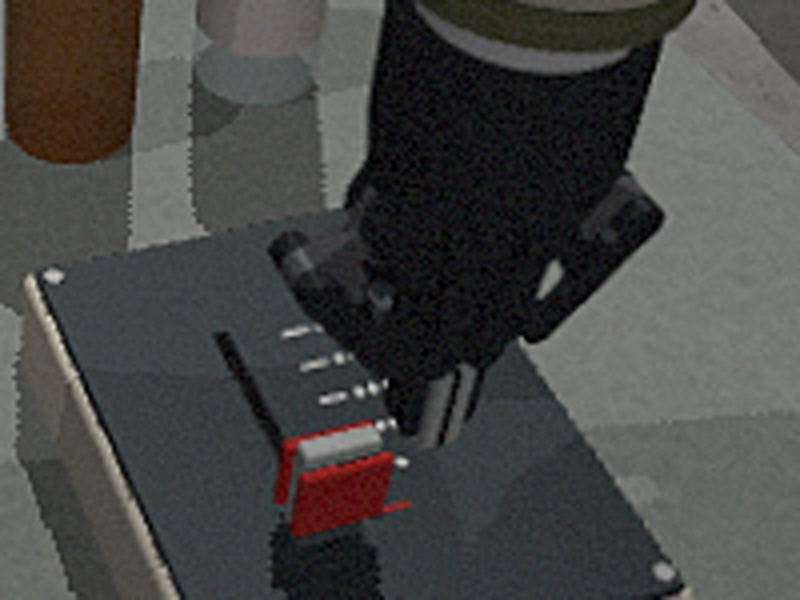

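The side view shows the shut fingertips at crop (440,440), right of the lever, with clearance. In the top view the tips are at crop (585,330), in line with the lever (453,337). Going down to z≈92, then approaching.

```bash
python3 -c "
from h import *;s=load('side1');t=load('top1')
p=np.array([554.1,-106.5,140.4]);print((proj(s,p)-[285,180])*4,(proj(t,p)-[300,85])*4)"
python3 -m crank '{"slide":[[0,0,0.02],[0,0.001,0.02],[0,0,0.008],[0.005,0,0],[0.005,0,0],[0,0,0],[0,0,0]],"twist":[0,0,0,0,0,0,0]}'
python3 -c "
from h import *;lab()"
```

```text
[[398.74395446 493.14690369]] [[565.408595   343.72062733]]
time: 4.1
tool_pos: [557.4, -97.2, 93.9]
tcp_rot: [179.9, 0.0, 85.4]
ft_force: [-0.1, 0.1, 0.2]
finger_gap: -0.1
t 4.1 lab x,y,z -28.5 -83.8 93.9 rpy [1.7989e+02 3.0000e-02 8.5450e+01] F lab xy z -0.11 0.07 0.15
```

The predicted TCP pixel was (399,493), but the tips appeared about 50 crop pixels higher. Looking again before touching.

```bash
python3 -c "
from h import *;lab()
snap('top','top2',360,100,480,190,6)
snap('side','side2',325,240,445,330,6)
from bench import status
p=status.sense()['tool_pos'];print(p,(proj(load('side2'),p)-[325,240])*6,(proj(load('top2'),p)-[360,100])*6)"
```

```text
t 4.1 lab x,y,z -28.5 -83.8 93.9 rpy [1.7989e+02 3.0000e-02 8.5450e+01] F lab xy z -0.11 0.07 0.15
[557.01006121 -97.39444298  93.39126135] [[318.12259988 469.5147483 ]] [[413.01307004 431.56895037]]
```

View pics/top2.png

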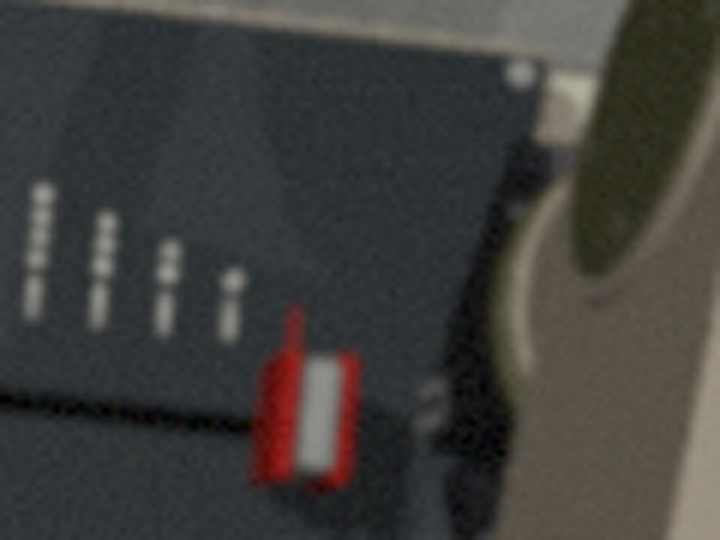

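View pics/side2.png

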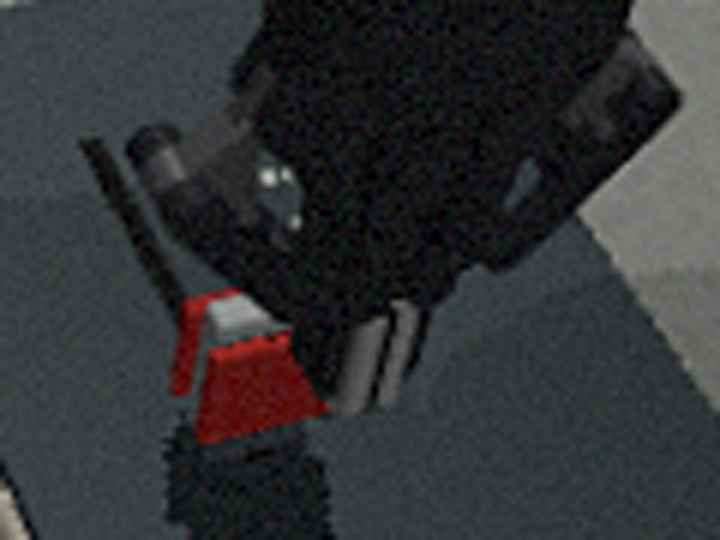

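Side view: the grey pad tips are centred at about crop (370,408), against a prediction of (318,470). Top view: the tips are at (430,402), predicted (413,432). Triangulating the tip and checking for an offset.

```bash
python3 -c "
from h import *
t=load('top2');s=load('side2')
T=lambda x,y:(360+(x+.5)/6-.5,100+(y+.5)/6-.5)
S=lambda x,y:(325+(x+.5)/6-.5,240+(y+.5)/6-.5)
def tri(a,b):
    c1,v1=ray(t,a);c2,v2=ray(s,b)
    l=np.linalg.lstsq(np.stack([v1,-v2],1),c2-c1,rcond=None)[0]
    p,q=c1+l[0]*v1,c2+l[1]*v2; return (p+q)/2,np.linalg.norm(p-q)
print(tri(T(430,402),S(370,408)))
for z in(94,100,106,113):print(z,atz(t,T(430,402),z),atz(s,S(370,408),z))
"
```

```text
(array([565.60064904, -96.96008051, 113.9035467 ]), np.float64(3.2120795640012343))
94 [ 566.5995578  -101.44075168   94.        ] [578.45865668 -85.08843505  94.        ]
100 [565.86302769 -99.85039929 100.        ] [575.06568097 -88.8113885  100.        ]
106 [565.12649757 -98.2600469  106.        ] [571.67270527 -92.53434195 106.        ]
113 [564.26721244 -96.40463577 113.        ] [567.71423361 -96.87778763 113.        ]
```

```bash
python3 -c "
from h import *
s=load('side2');im=s['img'][270:330,345:425].astype(float)
im=255*(np.clip(im/110,0,1))**0.6
cv2.imwrite('pics/side2e.png',cv2.resize(im.astype(np.uint8)[:,:,::-1],None,fx=9,fy=9,interpolation=cv2.INTER_CUBIC))
print((proj(s,[557,-97.4,93.4])-[345,270])*9)
print('cam',-s['R'].T@s['t'])
"
```

```text
[[297.15616496 434.28382051]]
cam [ 278.12624522 -414.6291342   625.09560004]
```

View pics/side2e.png

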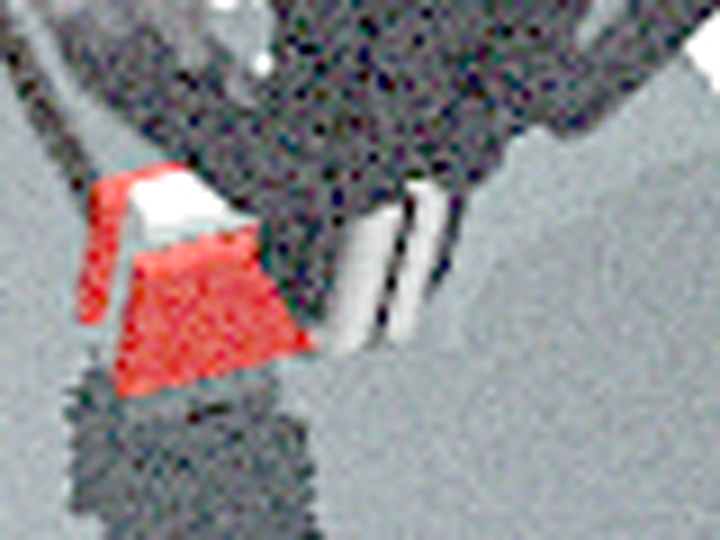

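```bash
python3 -c "
from h import *
from scipy.optimize import least_squares
t=load('top2');s=load('side2');s0=load('side0')
e=np.array([*EY,0])
a=np.array([360+416.5/6-.5,100+402.5/6-.5]);b=np.array([345+380/9-.5,270+342/9-.5])
for w in(11,7,4):
  f=lambda p:np.r_[proj(t,p+w*e)[0]-a,proj(s,p-w*e)[0]-b]
  o=least_squares(f,[557,-97,94.]);print(w,o.x,o.fun)
t0=load('top0')
print(proj(s0,[258,541.4,195]),proj(t0,[258,541.4,195]))
im=s0['img'][0:140,40:180]
cv2.imwrite('pics/g0.png',cv2.resize(np.clip(im*1.8,0,255).astype(np.uint8)[:,:,::-1],None,fx=4,fy=4,interpolation=cv2.INTER_CUBIC))
"
```

```text
11 [559.75516732 -97.7908333  131.51557605] [-0.38678836  0.70502265  0.6617852  -0.0591594 ]
7 [562.60624562 -96.6515883  123.79922274] [ 0.11039297 -0.20336465 -0.19166255  0.01788805]
4 [564.74058992 -95.78779115 117.9909975 ] [ 0.46902255 -0.87083874 -0.82316473  0.07920816]
[[115.95089546 107.01673724]] [[ 42.79200402 338.65453777]]
```

View pics/g0.png

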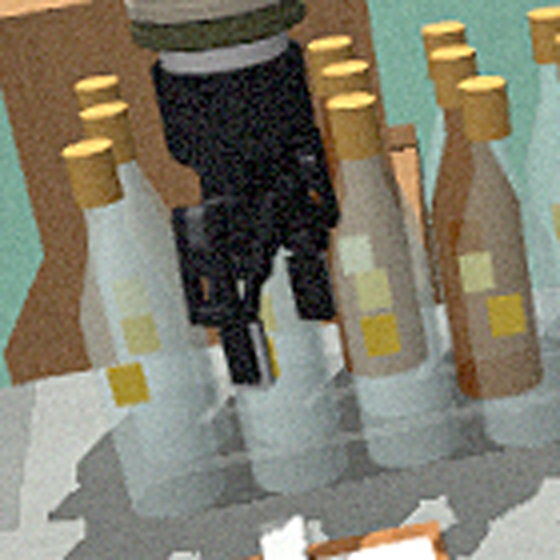

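The fingertips look higher than the reported TCP in both views, and also at the start. I will step down to TCP z≈80, which stays above the deck in either case, and look again.

```bash
python3 -m crank '{"slide":[[-0.004,0,0],[0,0,0.006],[0,0,0.006],[0,0,0],[0,0,0]],"twist":[0,0,0,0,0]}'
python3 -c "
from h import *;lab()
snap('top','top3',360,100,480,190,6)
snap('side','side3',325,240,445,330,6)
from bench import status
p=status.sense()['tool_pos']
for n,o in(('side3',[325,240]),('top3',[360,100])):
  s=load(n);im=s['img'][o[1]:o[1]+90,o[0]:o[0]+120].astype(float);im=255*np.clip(im/120,0,1)**.6
  im=cv2.resize(im.astype(np.uint8)[:,:,::-1],None,fx=6,fy=6,interpolation=cv2.INTER_CUBIC)
  q=(proj(s,p)[0]-o+.5)*6;print(q);cv2.circle(im,(int(q[0]),int(q[1])),4,(0,255,255),-1)
  cv2.imwrite('pics/'+n+'e.png',im)"
```

```text
time: 4.7
tool_pos: [555.7, -101.2, 79.9]
tcp_rot: [-179.9, -0.0, 85.4]
ft_force: [-1.1, -0.2, 0.4]
finger_gap: -0.1
t 4.7 lab x,y,z -29.9 -87.8 79.9 rpy [-1.7993e+02 -1.0000e-02  8.5410e+01] F lab xy z -1.06 -0.24 0.37
[318.12566735 516.1675241 ]
[417.58036503 442.03014444]
```

View pics/side3e.png

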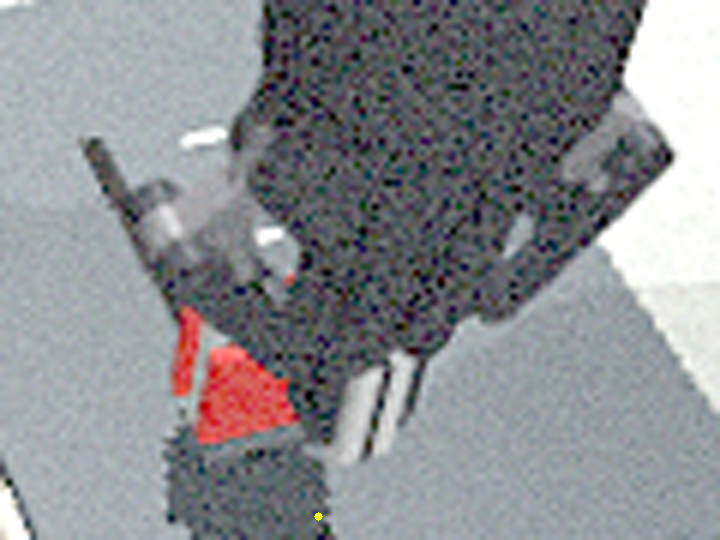

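View pics/top3e.png

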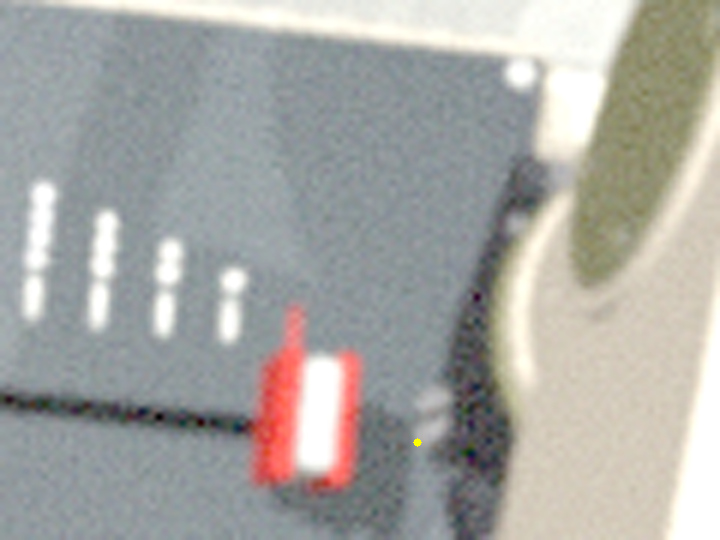

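```bash
python3 -c "
from h import *
p=np.array([555.7,-101.2,79.9])
for n,o in(('side3',[0,0]),('top3',[0,0])):
  s=load(n);im=s['img'].copy();im=np.clip(255*(im/140.)**.6,0,255).astype(np.uint8)[:,:,::-1].copy()
  im=cv2.resize(im,None,fx=1.4,fy=1.4)
  for z in(0,20,40,73,120,170,220):
    q=(proj(s,p+[0,0,z])[0]+.5)*1.4;cv2.circle(im,(int(q[0]),int(q[1])),3,(0,255,255),-1)
  cv2.imwrite('pics/'+n+'f.png',im)
  print(n,-s['R'].T@s['t'])"
```

```text
side3 [ 278.12624522 -414.6291342   625.09560004]
top3 [ 452.07988047  145.83582128 1026.91238112]
```

View pics/side3f.png

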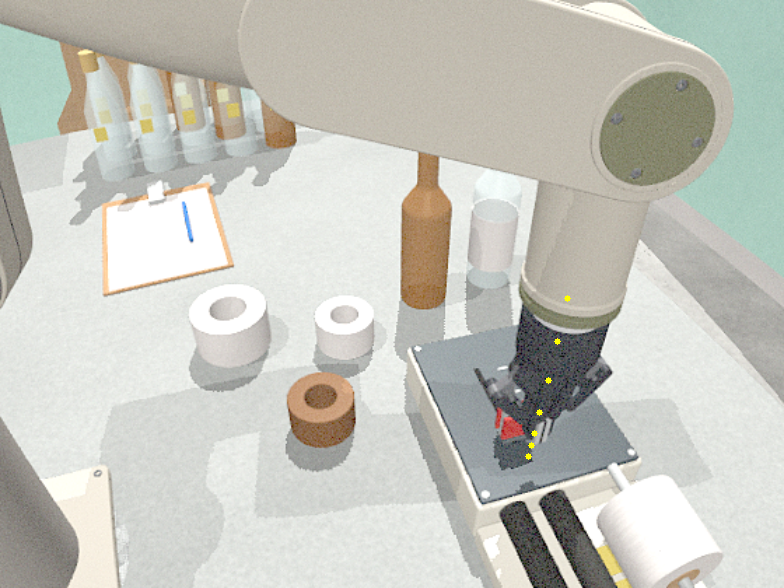

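View pics/top3f.png

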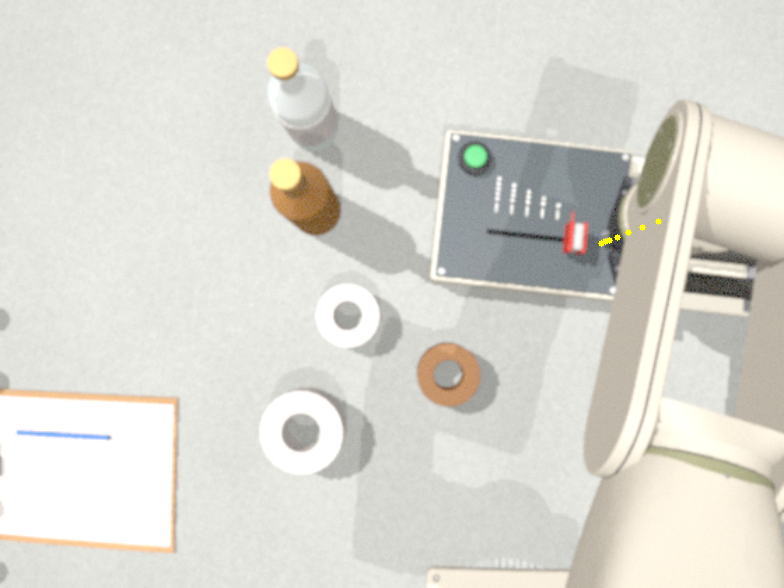

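Both views, and the gripper's axis, suggest the real tip sits about 20–30 mm above and several mm beyond the reported TCP. A gentle touch on the deck will settle the height.

```bash
python3 -c "
from h import *
from scipy.optimize import least_squares
t=load('top3');s=load('side3');e=np.array([*EY,0])
a=np.array([360+417.5/6-.5,100+414.5/6-.5]);b=np.array([325+369/6-.5,240+458/6-.5])
for w in(11,7,4):
  f=lambda p:np.r_[proj(t,p+w*e)[0]-a,proj(s,p-w*e)[0]-b]
  o=least_squares(f,[557,-97,94.]);print(w,o.x,o.fun)"
python3 -m crank '{"slide":[[0,0,0.004],[0,0,0.002],[0,0,0]],"twist":[0,0,0]}'
python3 -m crank '{"slide":[[0,0,0.002],[0,0,0.001],[0,0,0]],"twist":[0,0,0]}'
python3 -m crank '{"slide":[[0,0,0.001],[0,0,0.001],[0,0,0]],"twist":[0,0,0]}'
python3 -c "from h import *;lab()"
```

```text
11 [ 558.37262888 -101.88212654  117.97099656] [-0.24983878  0.45769155  0.42714193 -0.03729831]
7 [ 561.22360407 -100.79889438  110.03130342] [ 0.23612254 -0.43719133 -0.40962829  0.03737709]
4 [563.35800103 -99.97731404 104.05533743] [ 0.5866003  -1.09470805 -1.02868578  0.09683088]
time: 5.1
tool_pos: [555.9, -101.2, 74.1]
tcp_rot: [-180.0, -0.0, 85.4]
ft_force: [0.6, 0.7, 0.1]
finger_gap: -0.1
time: 5.4
tool_pos: [556.1, -101.2, 71.4]
tcp_rot: [-180.0, -0.0, 85.4]
ft_force: [0.1, 0.5, -0.1]
finger_gap: -0.1
time: 5.7
tool_pos: [556.1, -101.2, 69.5]
tcp_rot: [-180.0, -0.0, 85.4]
ft_force: [0.4, 0.5, 0.0]
finger_gap: -0.0
t 5.7 lab x,y,z -29.4 -87.9 69.5 rpy [-179.99   -0.     85.41] F lab xy z 0.33 0.49 0.01
```

```bash
python3 -m crank '{"slide":[[0,0,0.001],[0,0,0.001],[0,0,0.001],[0,0,0]],"twist":[0,0,0,0]}'
python3 -c "
from h import *
snap('side','side4',325,240,445,330,6)
s=load('side4');im=s['img'][240:330,325:445].astype(float);im=255*np.clip(im/120,0,1)**.6
cv2.imwrite('pics/side4e.png',cv2.resize(im.astype(np.uint8)[:,:,::-1],None,fx=6,fy=6,interpolation=cv2.INTER_CUBIC))"
```

```text
time: 6.1
tool_pos: [556.1, -101.2, 66.4]
tcp_rot: [-180.0, -0.0, 85.4]
ft_force: [-0.8, 0.4, -0.1]
finger_gap: 0.1
```

View pics/side4e.png

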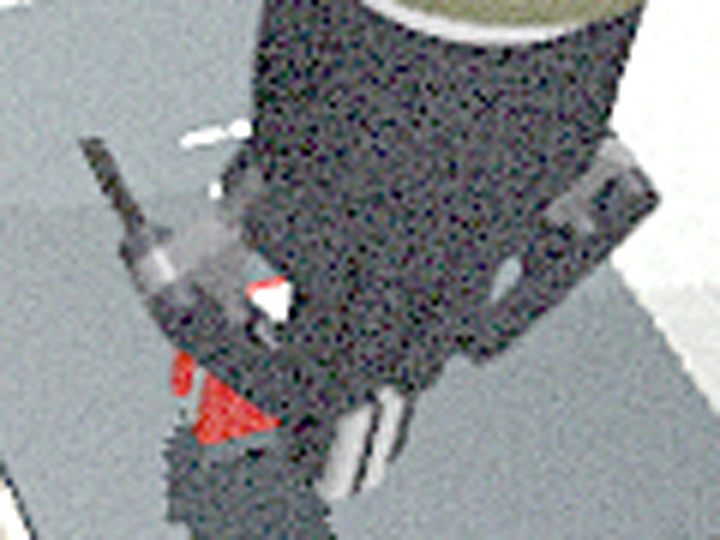

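No contact at a reported 66 mm, so the offset is real. Continuing guarded.

```bash
python3 -m crank '{"slide":[[0,0,0.003],[0,0,0.003],[0,0,0.002],[0,0,0.002],[0,0,0]],"twist":[0,0,0,0,0]}'
python3 -m crank '{"slide":[[0,0,0.002],[0,0,0.002],[0,0,0.002],[0,0,0]],"twist":[0,0,0,0]}'
python3 -c "
from h import *
snap('top','top5',360,100,480,190,6)
snap('side','side5',325,240,445,330,6)
for n,o in(('side5',[325,240]),('top5',[360,100])):
  s=load(n);im=s['img'][o[1]:o[1]+90,o[0]:o[0]+120].astype(float);im=255*np.clip(im/120,0,1)**.6
  cv2.imwrite('pics/'+n+'e.png',cv2.resize(im.astype(np.uint8)[:,:,::-1],None,fx=6,fy=6,interpolation=cv2.INTER_CUBIC))"
```

```text
time: 6.65
tool_pos: [555.8, -101.2, 56.1]
tcp_rot: [-180.0, -0.0, 85.4]
ft_force: [-0.7, -0.1, -0.1]
finger_gap: 0.1
time: 7.05
tool_pos: [555.9, -101.2, 50.2]
tcp_rot: [-180.0, -0.0, 85.4]
ft_force: [-0.2, 0.7, 0.5]
finger_gap: -0.2
```

View pics/side5e.png

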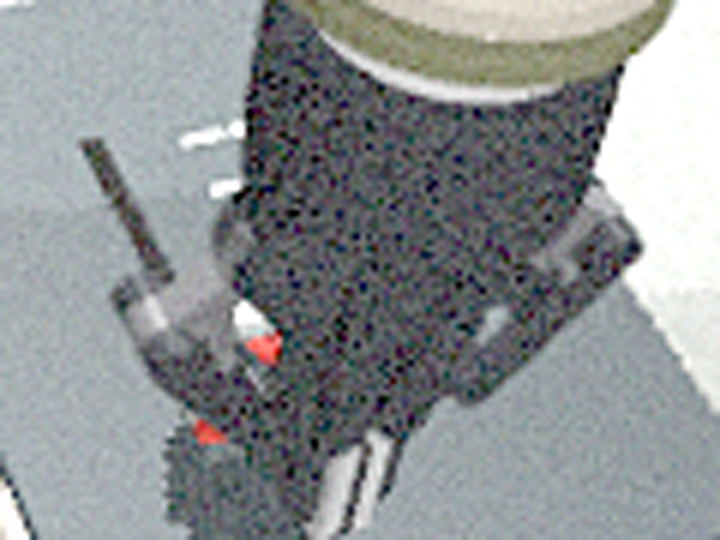

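View pics/top5e.png

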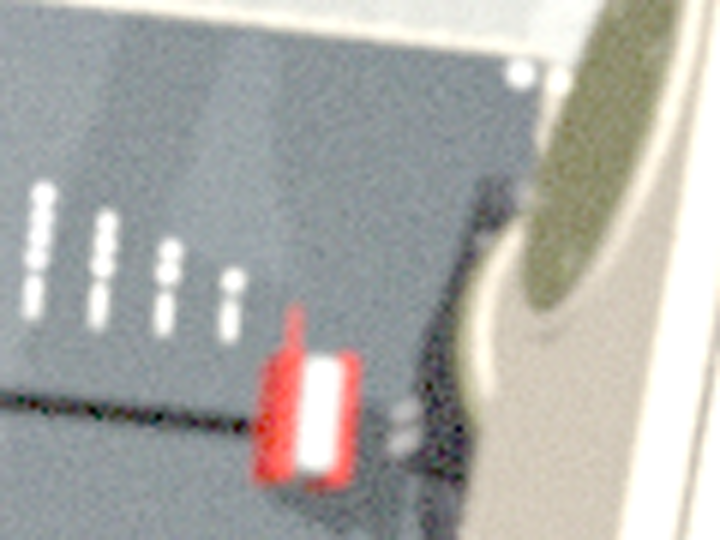

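```bash
python3 -c "
from h import *
from scipy.optimize import least_squares
t=load('top5');s=load('side5');e=np.array([*EY,0])
a=np.array([360+389/6-.5,100+416.5/6-.5]);b=np.array([325+350/6-.5,240+528/6-.5])
for w in(11,9,7,4):
  f=lambda p:np.r_[proj(t,p+w*e)[0]-a,proj(s,p-w*e)[0]-b]
  o=least_squares(f,[557,-97,94.]);print(w,o.x,o.fun,'lab',(o.x[:2]-C)@EX,(o.x[:2]-C)@EY)"
python3 -m crank '{"slide":[[0,0,0.002],[0,0,0.002],[0,0,0.002],[0,0,0]],"twist":[0,0,0,0]}'
python3 -m crank '{"slide":[[0,0,0.002],[0,0,0.002],[0,0,0]],"twist":[0,0,0]}'
```

```text
11 [ 560.25160418 -100.78831848   87.66673461] [-0.49010143  0.90915944  0.84836443 -0.07127155] lab -25.344587883661806 -87.10149166191636
9 [ 561.68620932 -100.25411395   83.49506004] [-0.25621387  0.47783626  0.44672933 -0.03840586] lab -23.957446403526113 -86.45395407402697
7 [563.11949007 -99.71648402  79.31507968] [-0.0274941   0.0515491   0.04828373 -0.00424457] lab -22.57189977222121 -85.8031083414221
4 [565.26693669 -98.9037825   73.02982482] [ 0.30616654 -0.57858217 -0.5434389   0.0493294 ] lab -20.496548122575792 -84.8208017209192
time: 7.55
tool_pos: [555.9, -101.1, 44.1]
tcp_rot: [-180.0, -0.0, 85.4]
ft_force: [-0.0, -0.5, -0.4]
finger_gap: -0.3
time: 7.85
tool_pos: [555.9, -101.2, 40.2]
tcp_rot: [-180.0, -0.0, 85.4]
ft_force: [-0.5, -0.3, 0.2]
finger_gap: -0.1
```

```bash
for i in 1; do python3 -m crank '{"slide":[[0,0,0.001],[0,0,0.001],[0,0,0]],"twist":[0,0,0]}'; done
python3 -m crank '{"slide":[[0,0,0.001],[0,0,0.001],[0,0,0]],"twist":[0,0,0]}'
```

```text
time: 8.15
tool_pos: [556.1, -101.2, 38.5]
tcp_rot: [-180.0, -0.0, 85.4]
ft_force: [0.7, 0.3, 0.7]
finger_gap: -0.1
time: 8.45
tool_pos: [556.1, -101.2, 36.4]
tcp_rot: [-180.0, -0.0, 85.4]
ft_force: [0.2, 0.5, -0.0]
finger_gap: -0.0
```

```bash
python3 -m crank '{"slide":[[0,0,0.001],[0,0,0.001],[0,0,0]],"twist":[0,0,0]}'
python3 -m crank '{"slide":[[0,0,0.001],[0,0,0.001],[0,0,0]],"twist":[0,0,0]}'
python3 -c "
from h import *
snap('top','top6',360,100,480,190,6)
snap('side','side6',325,240,445,350,5)
for n,o in(('side6',[325,250]),('top6',[360,100])):
  s=load(n);im=s['img'][o[1]:o[1]+90,o[0]:o[0]+120].astype(float);im=255*np.clip(im/120,0,1)**.6
  cv2.imwrite('pics/'+n+'e.png',cv2.resize(im.astype(np.uint8)[:,:,::-1],None,fx=6,fy=6,interpolation=cv2.INTER_CUBIC))"
```

```text
time: 8.75
tool_pos: [556.2, -101.3, 34.5]
tcp_rot: [-180.0, -0.0, 85.4]
ft_force: [-0.4, -0.7, 0.0]
finger_gap: 0.2
time: 9.05
tool_pos: [556.4, -101.3, 34.3]
tcp_rot: [180.0, 0.0, 85.4]
ft_force: [-7.4, 1.8, 15.1]
finger_gap: 0.1
```

View pics/side6e.png

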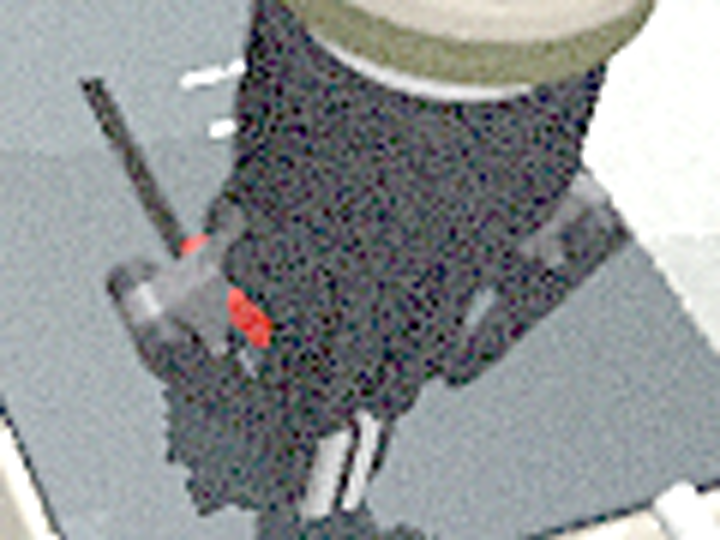

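View pics/top6e.png

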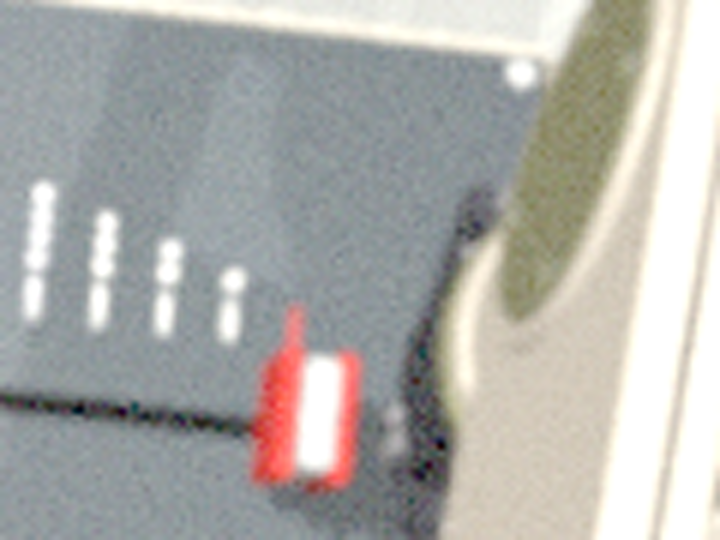

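Contact came at a reported z of 34.4 (15 N up), and the tip meets its shadow on the deck. The tip is therefore about 35.5 mm above the reported TCP. Checking the tip xy with z=70 known, then raising.

```bash
python3 -m crank '{"slide":[[0,0,-0.005],[0,0,-0.01],[0,0,-0.007],[0,0,0],[0,0,0]],"twist":[0,0,0,0,0]}'
python3 -c "
from h import *;lab()
t=load('top6');s=load('side6')
for n,q in(('side -y edge',atz(s,(325+334/6,250+515/6),70)),('top +y edge',atz(t,(360+382/6,100+428/6),70))):
  print(n,q,'lab',(q[:2]-C)@EX,(q[:2]-C)@EY)"
```

```text
time: 9.65
tool_pos: [556.5, -101.3, 54.9]
tcp_rot: [180.0, 0.0, 85.4]
ft_force: [-1.1, 0.4, 0.1]
finger_gap: 0.1
t 9.65 lab x,y,z -29.0 -88.0 54.9 rpy [1.7995e+02 1.0000e-02 8.5420e+01] F lab xy z -1.16 0.32 0.12
side -y edge [ 556.55416614 -113.38826096   70.        ] lab -28.019614187681075 -99.95737874244969
top +y edge [560.42322403 -93.97153446  70.        ] lab -25.720219580731495 -80.2929016021213
```

The tip spans lab y -100…-80 and x≈-27, within about 2 mm of what is reported laterally, so the error is mostly in z. Approaching the pad at a true tip height of about 90.

```bash
python3 -m crank '{"slide":[[0.004,-0.002,0],[0.004,0,0],[0.003,0,0],[0.002,0,0],[0,0,0],[0,0,0]],"twist":[0,0,0,0,0,0]}'
python3 -c "from h import *;lab()"
python3 -m crank '{"slide":[[0.001,0,0],[0.001,0,0],[0.001,0,0],[0,0,0]],"twist":[0,0,0,0]}'
python3 -c "from h import *;lab()"
python3 -m crank '{"slide":[[0.001,0,0],[0.001,0,0],[0.001,0,0],[0,0,0]],"twist":[0,0,0,0]}'
python3 -c "from h import *;lab()"
```

```text
time: 10.25
tool_pos: [555.2, -88.1, 54.5]
tcp_rot: [-180.0, 0.0, 85.4]
ft_force: [-0.3, -0.4, 0.4]
finger_gap: -0.2
t 10.25 lab x,y,z -31.4 -74.8 54.5 rpy [-180.      0.     85.43] F lab xy z -0.22 -0.4 0.42
time: 10.65
tool_pos: [555.5, -85.0, 54.6]
tcp_rot: [-180.0, -0.0, 85.4]
ft_force: [-0.2, 0.2, 0.6]
finger_gap: 0.0
t 10.65 lab x,y,z -31.4 -71.8 54.6 rpy [-180.     -0.     85.42] F lab xy z -0.23 0.21 0.57
time: 11.05
tool_pos: [555.7, -82.4, 54.6]
tcp_rot: [180.0, 0.0, 85.4]
ft_force: [-0.2, -2.5, -0.2]
finger_gap: -0.2
t 11.05 lab x,y,z -31.3 -69.1 54.6 rpy [1.800e+02 2.000e-02 8.542e+01] F lab xy z -0.04 -2.51 -0.18
```

Contact is felt (2.5 N) at about -70. Pushing over the first hump.

```bash
python3 -m crank '{"slide":[[0.001,0,0],[0.001,0,0],[0.001,0,0],[0.001,0,0],[0.001,0,0],[0,0,0]],"twist":[0,0,0,0,0,0]}'
python3 -c "from h import *;lab()"
python3 -m crank '{"slide":[[0.001,0,0],[0.001,0,0],[0,0,0]],"twist":[0,0,0]}'
python3 -m crank '{"slide":[[0.001,0,0],[0.001,0,0],[0,0,0]],"twist":[0,0,0]}'
python3 -m crank '{"slide":[[0.001,0,0],[0.001,0,0],[0,0,0]],"twist":[0,0,0]}'
python3 -c "from h import *;lab()
snap('top','top7',330,100,480,200,5)"
```

```text
time: 11.65
tool_pos: [556.2, -76.9, 54.6]
tcp_rot: [180.0, -0.0, 85.4]
ft_force: [-0.7, -3.7, -0.7]
finger_gap: -0.4
t 11.65 lab x,y,z -31.3 -63.7 54.6 rpy [ 1.800e+02 -1.000e-02  8.543e+01] F lab xy z -0.4 -3.78 -0.71
time: 11.95
tool_pos: [556.4, -74.6, 54.6]
tcp_rot: [180.0, -0.0, 85.4]
ft_force: [0.4, -1.8, -0.4]
finger_gap: 0.0
time: 12.25
tool_pos: [556.4, -72.7, 54.5]
tcp_rot: [-180.0, -0.0, 85.4]
ft_force: [-0.2, 0.2, -0.2]
finger_gap: -0.2
time: 12.55
tool_pos: [556.6, -71.0, 54.6]
tcp_rot: [-180.0, -0.0, 85.4]
ft_force: [-0.7, 0.1, -0.8]
finger_gap: -0.1
t 12.55 lab x,y,z -31.4 -57.7 54.6 rpy [-1.800e+02 -1.000e-02  8.542e+01] F lab xy z -0.74 0.01 -0.83
```

View pics/top7.png

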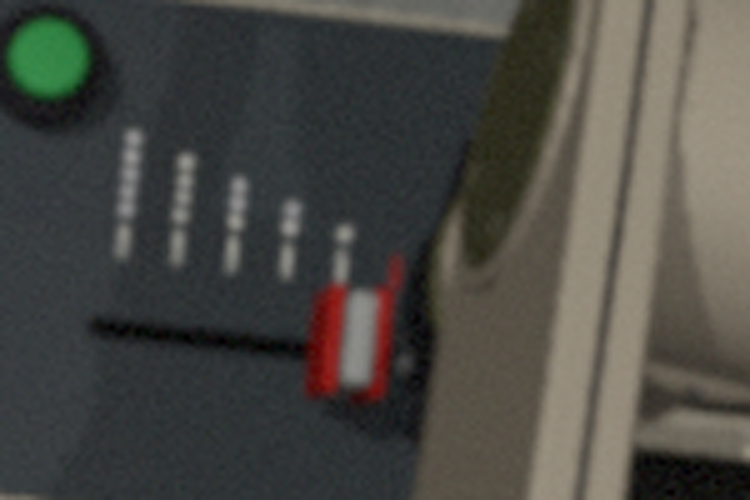

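The lever (crop (350,345)) has left the home tick (397,265) and sits at the 1-pip tick, a parallax shift to the left of what the deck shows. The snap came at about -61, so the next humps are at about -41 and -21.

```bash
python3 -m crank '{"slide":[[0.002,0,0],[0.002,0,0],[0.002,0,0],[0.001,0,0],[0.001,0,0],[0.001,0,0],[0.001,0,0],[0,0,0]],"twist":[0,0,0,0,0,0,0,0]}'
python3 -m crank '{"slide":[[0.001,0,0],[0.001,0,0],[0.001,0,0],[0,0,0]],"twist":[0,0,0,0]}'
python3 -m crank '{"slide":[[0.001,0,0],[0.001,0,0],[0,0,0]],"twist":[0,0,0]}'
python3 -c "from h import *;lab()"
python3 -m crank '{"slide":[[0.001,0,0],[0.001,0,0],[0,0,0]],"twist":[0,0,0]}'
python3 -c "from h import *;lab()"
```

```text
time: 13.4
tool_pos: [557.4, -61.5, 54.6]
tcp_rot: [-180.0, 0.0, 85.4]
ft_force: [-1.1, -2.7, 0.3]
finger_gap: -0.4
time: 13.8
tool_pos: [557.7, -58.2, 54.6]
tcp_rot: [-180.0, 0.0, 85.4]
ft_force: [-1.0, -5.7, -0.7]
finger_gap: 0.1
time: 14.1
tool_pos: [557.9, -55.8, 54.6]
tcp_rot: [180.0, -0.0, 85.4]
ft_force: [-0.2, -2.9, 0.8]
finger_gap: 0.0
t 14.1 lab x,y,z -31.3 -42.5 54.6 rpy [ 1.800e+02 -3.000e-02  8.543e+01] F lab xy z 0.04 -2.9 0.77
time: 14.4
tool_pos: [558.0, -53.6, 54.6]
tcp_rot: [-180.0, -0.0, 85.4]
ft_force: [0.5, -0.0, 0.4]
finger_gap: -0.0
t 14.4 lab x,y,z -31.4 -40.2 54.6 rpy [-1.800e+02 -5.000e-02  8.543e+01] F lab xy z 0.51 0.01 0.41
```

Second click. Now the third, in finer steps.

```bash
python3 -m crank '{"slide":[[0.002,0,0],[0.002,0,0],[0.002,0,0],[0.002,0,0],[0.001,0,0],[0.001,0,0],[0.001,0,0],[0,0,0]],"twist":[0,0,0,0,0,0,0,0]}'
python3 -m crank '{"slide":[[0.001,0,0],[0.001,0,0],[0.001,0,0],[0.001,0,0],[0,0,0]],"twist":[0,0,0,0,0]}'
python3 -m crank '{"slide":[[0.001,0,0],[0.001,0,0],[0,0,0]],"twist":[0,0,0]}'
python3 -c "from h import *;lab()"
python3 -m crank '{"slide":[[0.001,0,0],[0,0,0]],"twist":[0,0]}'
python3 -c "from h import *;lab()"
```

```text
time: 15.2
tool_pos: [558.8, -43.4, 54.6]
tcp_rot: [-180.0, 0.0, 85.4]
ft_force: [-0.3, -0.3, 0.8]
finger_gap: -0.4
time: 15.7
tool_pos: [559.2, -39.5, 54.6]
tcp_rot: [180.0, 0.0, 85.4]
ft_force: [0.3, -4.5, 0.4]
finger_gap: -0.2
time: 16.0
tool_pos: [559.4, -37.1, 54.6]
tcp_rot: [180.0, -0.0, 85.4]
ft_force: [-0.7, -3.4, -0.4]
finger_gap: 0.2
t 16.0 lab x,y,z -31.3 -23.7 54.6 rpy [ 1.800e+02 -1.000e-02  8.542e+01] F lab xy z -0.4 -3.42 -0.42
time: 16.2
tool_pos: [559.5, -36.0, 54.6]
tcp_rot: [180.0, -0.0, 85.4]
ft_force: [0.4, -2.7, 0.1]
finger_gap: 0.4
t 16.2 lab x,y,z -31.3 -22.5 54.6 rpy [ 1.7999e+02 -2.0000e-02  8.5420e+01] F lab xy z 0.65 -2.63 0.1
```

```bash
python3 -m crank '{"slide":[[0.001,0,0],[0,0,0]],"twist":[0,0]}'
python3 -m crank '{"slide":[[0.001,0,0],[0,0,0]],"twist":[0,0]}'
python3 -c "from h import *;lab()
snap('top','top8',330,100,480,200,5)"
```

```text
time: 16.4
tool_pos: [559.5, -34.8, 54.6]
tcp_rot: [180.0, -0.0, 85.4]
ft_force: [-0.5, -1.1, 0.2]
finger_gap: -0.2
time: 16.6
tool_pos: [559.5, -33.8, 54.5]
tcp_rot: [-180.0, -0.0, 85.4]
ft_force: [-0.4, 0.4, -0.0]
finger_gap: -0.0
t 16.6 lab x,y,z -31.4 -20.4 54.5 rpy [-1.7999e+02 -4.0000e-02  8.5430e+01] F lab xy z -0.47 0.36 -0.03
```

View pics/top8.png

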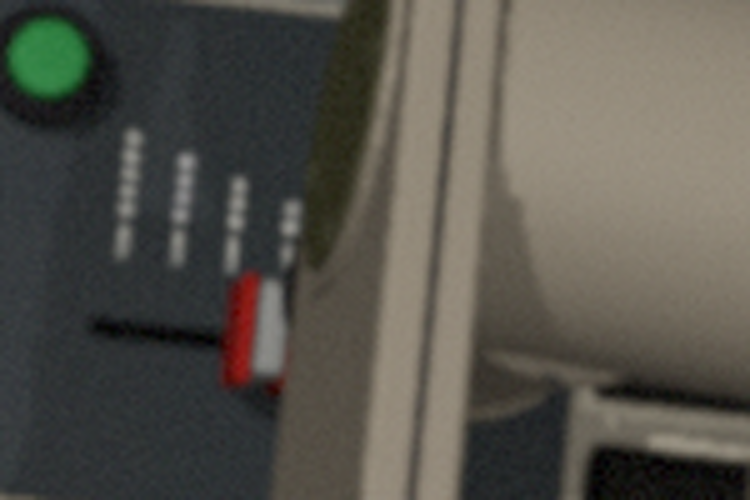

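Third click: the lever is now beside the 3-pip tick and force is zero. Backing off to the right, then up.

```bash
python3 -m crank '{"slide":[[-0.005,0,0],[-0.01,0,0],[-0.01,0,0],[0,0,-0.02],[0,0,-0.03],[0,0,-0.03],[0,0,0]],"twist":[0,0,0,0,0,0,0]}'
python3 -m crank '{"slide":[[0.01,0.03,0],[0.02,0.03,0],[0.03,0.02,0],[0.03,0.01,0],[0.03,0,0],[0.01,0,0],[0,0,0],[0,0,0]],"twist":[0,0,0,0,0,0,0,0]}'
python3 -c "from h import *;lab()
snap('top','top9',300,80,460,200,5)
snap('side','side9',285,180,445,300,5)"
```

```text
time: 17.35
tool_pos: [560.7, -60.9, 140.1]
tcp_rot: [179.5, 0.1, 85.4]
ft_force: [-0.1, 0.7, 0.3]
finger_gap: -0.2
time: 18.15
tool_pos: [657.3, 61.9, 134.2]
tcp_rot: [-180.0, 0.0, 85.4]
ft_force: [-0.8, -0.7, 0.0]
finger_gap: 0.0
t 18.15 lab x,y,z 58.4 82.8 134.2 rpy [-1.7997e+02  4.0000e-02  8.5400e+01] F lab xy z -0.72 -0.76 0.03
```

View pics/top9.png

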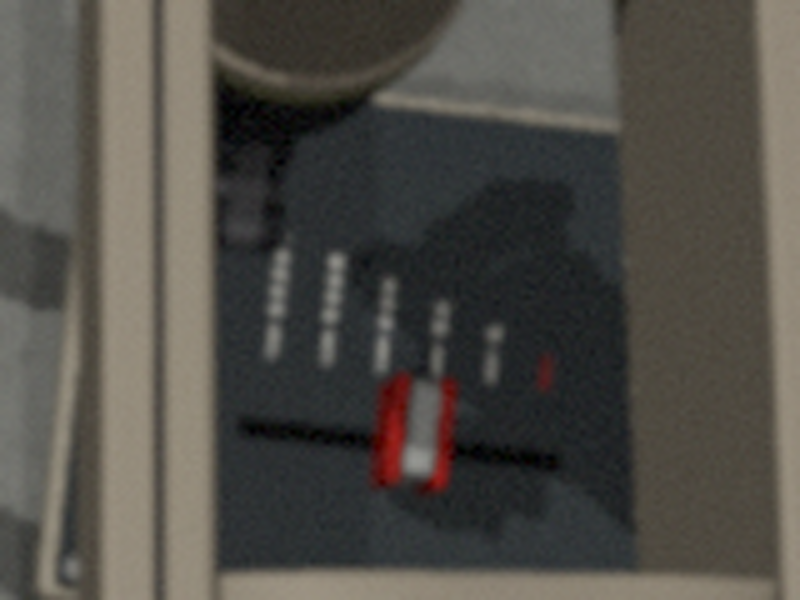

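View pics/side9.png

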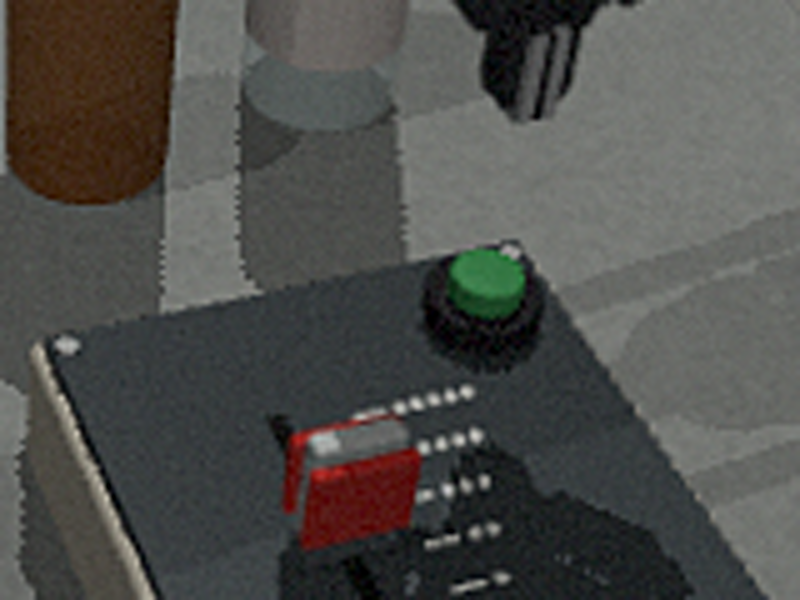

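Verifying the lever position and the tip in this frame. Lever steel top in the top view is crop (421,430), and in the side view (360,438). The tip's near bottom edge in the side view is at about (540,118).

```bash
python3 -c "
from h import *
t=load('top9');s=load('side9')
L=lambda q:(q.round(1),'lab',((q[:2]-C)@EX).round(1),((q[:2]-C)@EY).round(1))
print(L(atz(t,(300+421/5,80+430/5),121)),L(atz(s,(285+360/5,180+438/5),121)))
for z in(165,169,173):print(z,L(atz(s,(285+540/5,180+118/5),z)))
print('btn',L(atz(s,(285+487/5,180+272/5),87)),L(atz(t,(339.3,111),87)))
"
```

```text
(array([561.7, -12.7, 121. ]), 'lab', np.float64(-30.9), np.float64(0.8)) (array([561.4, -16.6, 121. ]), 'lab', np.float64(-31.0), np.float64(-3.1))
165 (array([664.4,  56.1, 165. ]), 'lab', np.float64(65.9), np.float64(77.7))
169 (array([661.,  52., 169.]), 'lab', np.float64(62.9), np.float64(73.3))
173 (array([657.7,  48. , 173. ]), 'lab', np.float64(59.8), np.float64(69.0))
btn (array([663.1,  65.9,  87. ]), 'lab', np.float64(63.8), np.float64(87.3)) (array([662.6,  63.6,  87. ]), 'lab', np.float64(63.5), np.float64(84.9))
```

Both views put the lever at lab y ≈ -1, i.e. about 49–50 mm of travel, not 60. It is balanced on the crest of the third hump and has not snapped. The button must wait: I go back and push a couple of mm further.

```bash
python3 -m crank '{"slide":[[-0.03,-0.01,0],[-0.03,-0.02,0],[-0.03,-0.03,0],[-0.03,-0.03,0],[-0.008,0,0],[0,0,0],[0,0,0]],"twist":[0,0,0,0,0,0,0]}'
python3 -c "from h import *;lab()
snap('side','side10',325,240,445,330,6)"
```

```text
time: 18.95
tool_pos: [558.5, -57.7, 135.3]
tcp_rot: [179.9, -0.0, 85.3]
ft_force: [0.3, 0.7, 0.4]
finger_gap: -0.1
t 18.95 lab x,y,z -30.5 -44.3 135.3 rpy [ 1.7991e+02 -1.0000e-02  8.5340e+01] F lab xy z 0.28 0.75 0.36
```

View pics/side10.png

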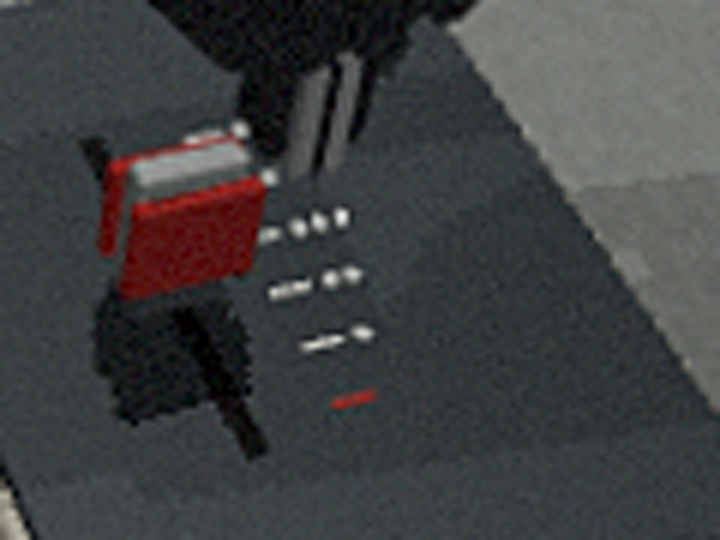

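The lever is unchanged (steel top at crop (190,163)), still about 50 mm. Descending behind it and pushing gently past the crest.

```bash
python3 -m crank '{"slide":[[0,0,0.03],[0,0,0.03],[0,0,0.02],[0.01,0,0],[0.008,0,0],[0.003,0,0],[0,0,0]],"twist":[0,0,0,0,0,0,0]}'
python3 -c "from h import *;lab()"
python3 -m crank '{"slide":[[0.001,0,0],[0.001,0,0],[0,0,0]],"twist":[0,0,0]}'
python3 -c "from h import *;lab()"
python3 -m crank '{"slide":[[0.001,0,0],[0,0,0]],"twist":[0,0]}'
python3 -c "from h import *;lab()
snap('side','side11',325,220,445,330,5)
snap('top','top11',330,100,480,200,5)"
```

```text
time: 19.7
tool_pos: [560.9, -35.4, 56.4]
tcp_rot: [179.8, 0.0, 85.5]
ft_force: [0.1, -0.2, -1.1]
finger_gap: 0.2
t 19.7 lab x,y,z -29.9 -21.9 56.4 rpy [1.7983e+02 1.0000e-02 8.5510e+01] F lab xy z 0.12 -0.15 -1.13
time: 20.0
tool_pos: [559.8, -34.4, 55.0]
tcp_rot: [180.0, 0.0, 85.4]
ft_force: [-0.2, 0.1, 0.1]
finger_gap: 0.1
t 20.0 lab x,y,z -31.1 -21.0 55.0 rpy [179.97   0.    85.41] F lab xy z -0.21 0.08 0.1
time: 20.2
tool_pos: [559.6, -33.4, 54.6]
tcp_rot: [-180.0, -0.0, 85.4]
ft_force: [-0.4, 0.5, -0.2]
finger_gap: 0.6
t 20.2 lab x,y,z -31.4 -20.0 54.6 rpy [-180.    -0.    85.4] F lab xy z -0.44 0.43 -0.2
```

View pics/top11.png

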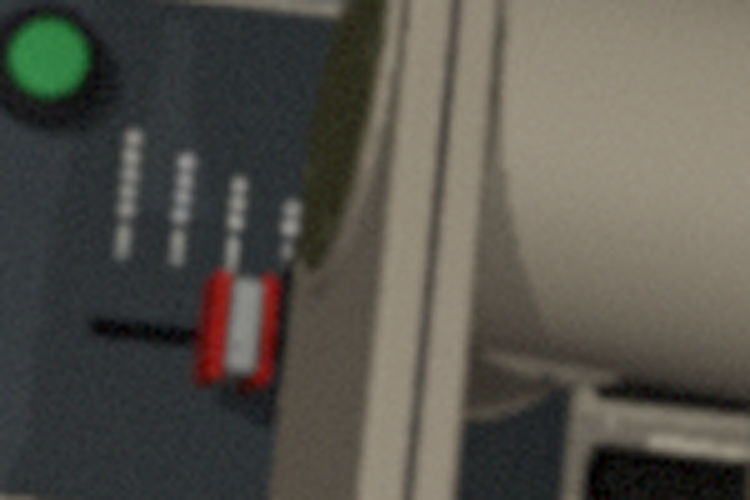

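Now it has snapped: the steel top moved from crop (268,330) to (245,326), about 8 mm. Checking numerically, then backing off.

```bash
python3 -m crank '{"slide":[[-0.005,0,0],[-0.01,0,0],[-0.01,0,0],[0,0,-0.02],[0,0,-0.03],[0,0,-0.03],[0,0,0]],"twist":[0,0,0,0,0,0,0]}'
python3 -m crank '{"slide":[[0.01,0.03,0],[0.02,0.03,0],[0.03,0.02,0],[0.03,0.01,0],[0.03,0.002,0],[0.012,0,0],[0,0,0],[0,0,0]],"twist":[0,0,0,0,0,0,0,0]}'
python3 -c "from h import *;lab()
snap('top','top12',300,80,460,200,5)
snap('side','side12',285,180,445,300,5)"
```

```text
time: 21.0
tool_pos: [560.8, -59.9, 140.1]
tcp_rot: [179.5, 0.1, 85.4]
ft_force: [0.7, 0.2, 0.7]
finger_gap: 0.0
time: 21.8
tool_pos: [659.6, 64.8, 134.2]
tcp_rot: [-180.0, 0.0, 85.4]
ft_force: [0.1, -0.7, 0.2]
finger_gap: -0.1
t 21.8 lab x,y,z 60.4 86.0 134.2 rpy [-1.7997e+02  4.0000e-02  8.5410e+01] F lab xy z 0.16 -0.73 0.2
```

View pics/top12.png

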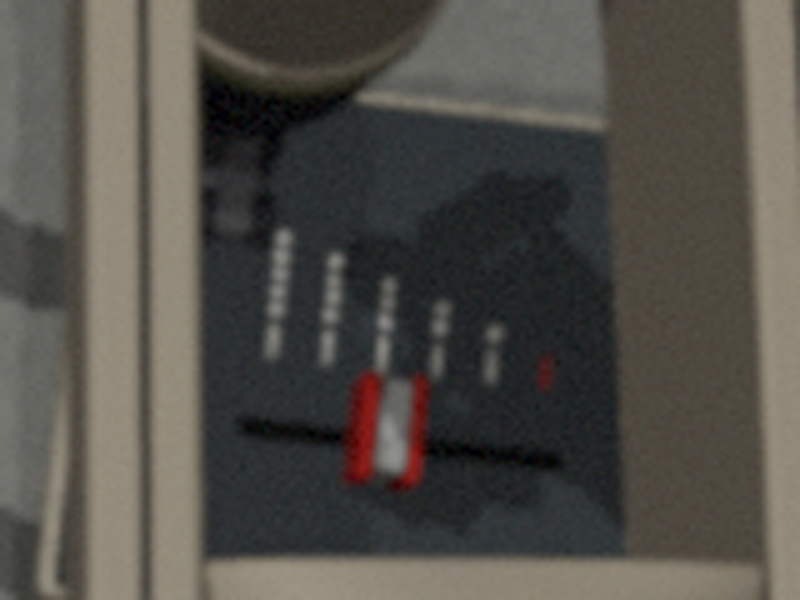

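View pics/side12.png

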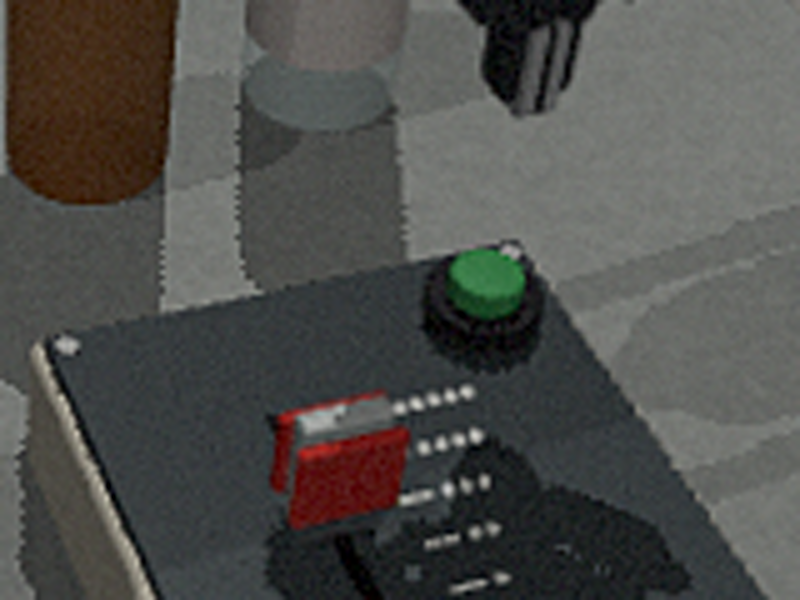

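The lever's steel top is at top crop (394,427) and side crop (347,413). The tip's near bottom edge is at side (538,111).

```bash
python3 -c "
from h import *
t=load('top12');s=load('side12')
L=lambda q:(q.round(1),'lab',((q[:2]-C)@EX).round(1),((q[:2]-C)@EY).round(1))
print(L(atz(t,(300+394/5,80+427/5),121)),L(atz(s,(285+347/5,180+413/5),121)))
t0=load('top0');print('home',L(atz(t0,(412.8,169),121)))
for z in(167,170,173):print(z,L(atz(s,(285+538/5,180+111/5),z)))
"
```

```text
(array([562.5,  -3.4, 121. ]), 'lab', np.float64(-30.9), np.float64(10.2)) (array([562.7,  -5.5, 121. ]), 'lab', np.float64(-30.5), np.float64(8.0))
home (array([558.1, -62.3, 121. ]), 'lab', np.float64(-30.6), np.float64(-48.9))
167 (array([664.1,  57.6, 167. ]), 'lab', np.float64(65.5), np.float64(79.1))
170 (array([661.6,  54.5, 170. ]), 'lab', np.float64(63.2), np.float64(75.8))
173 (array([659.1,  51.4, 173. ]), 'lab', np.float64(61.0), np.float64(72.5))
```

The lever has moved 59 mm, so it is seated in the third notch. The tip is over the button at about (63,87) against the button's (63.5,86). Descending.

```bash
python3 -m crank '{"slide":[[0,0,0.02],[0,0,0.02],[0,0,0.02],[0,0,0.012],[0,0,0],[0,0,0]],"twist":[0,0,0,0,0,0]}'
python3 -m crank '{"slide":[[0,0,0.003],[0,0,0.002],[0,0,0]],"twist":[0,0,0]}'
python3 -m crank '{"slide":[[0,0,0.002],[0,0,0.001],[0,0,0]],"twist":[0,0,0]}'
```

```text
time: 22.5
tool_pos: [660.1, 65.4, 63.2]
tcp_rot: [180.0, 0.0, 85.4]
ft_force: [0.2, 0.1, 0.6]
finger_gap: 0.2
time: 22.8
tool_pos: [660.1, 66.0, 58.0]
tcp_rot: [180.0, -0.0, 85.4]
ft_force: [-0.7, 0.4, -0.3]
finger_gap: 0.3
time: 23.1
tool_pos: [660.3, 66.0, 54.9]
tcp_rot: [179.9, -0.0, 85.4]
ft_force: [0.9, -0.3, 1.9]
finger_gap: -0.3
```

```bash
python3 -m crank '{"slide":[[0,0,0.001],[0,0,0.001],[0,0,0]],"twist":[0,0,0]}'
python3 -m crank '{"slide":[[0,0,0.001],[0,0,0.001],[0,0,0]],"twist":[0,0,0]}'
python3 -m crank '{"slide":[[0,0,0.001],[0,0,0.001],[0,0,0]],"twist":[0,0,0]}'
```

```text
time: 23.4
tool_pos: [660.3, 66.1, 52.9]
tcp_rot: [180.0, -0.0, 85.4]
ft_force: [0.6, 0.4, 3.1]
finger_gap: 0.1
time: 23.7
tool_pos: [660.3, 66.1, 50.8]
tcp_rot: [180.0, -0.0, 85.4]
ft_force: [2.7, 0.1, 4.3]
finger_gap: -0.1
time: 24.0
tool_pos: [660.4, 66.0, 50.3]
tcp_rot: [179.9, -0.0, 85.4]
ft_force: [-2.4, 0.2, 12.8]
finger_gap: 0.1
```

```bash
python3 -c "
from h import *
snap('side','side13',325,190,445,280,6)"
```

```text
(no output)
```

View pics/side13.png

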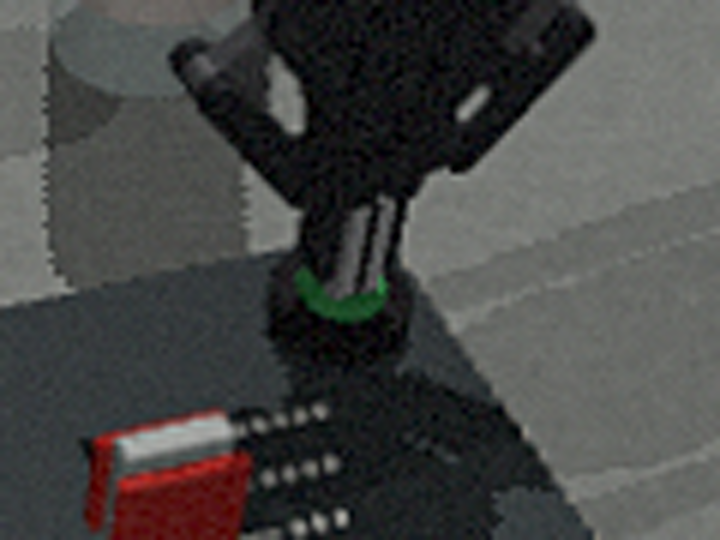

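The tip is on the green cap at crop (345,295), sunk level with its housing. Force rose as a spring to about 4.3 N, then jumped to 12.8 N at the stop after about 6 mm, so it is fully down. Releasing straight up and moving clear.

```bash
python3 -m crank '{"slide":[[0,0,-0.005],[0,0,-0.015],[0,0,-0.03],[0,0,-0.04],[-0.02,-0.03,-0.02],[-0.03,-0.04,0],[-0.03,-0.04,0],[-0.03,-0.04,0]],"twist":[0,0,0,0,0,0,0,0]}'
python3 -m crank '{"slide":[[-0.03,-0.03,0],[-0.03,-0.03,0],[-0.03,-0.02,0],[-0.03,0,0],[0,0,0],[0,0,0],[0,0,0],[0,0,0]],"twist":[0,0,0,0,0,0,0,0]}'
python3 -c "from h import *;lab()
snap('top','top14',180,20,460,230,2.8)
snap('side','side14',200,60,460,320,2.3)"
```

```text
time: 24.85
tool_pos: [499.2, -32.3, 158.5]
tcp_rot: [-179.9, 0.0, 85.4]
ft_force: [0.3, -1.6, 0.5]
finger_gap: -0.0
time: 25.65
tool_pos: [412.3, -143.9, 158.4]
tcp_rot: [-180.0, -0.0, 85.5]
ft_force: [0.5, -0.3, -0.6]
finger_gap: 0.2
t 25.65 lab x,y,z -169.3 -141.9 158.4 rpy [-1.7996e+02 -3.0000e-02  8.5490e+01] F lab xy z 0.5 -0.31 -0.63
```

View pics/top14.png

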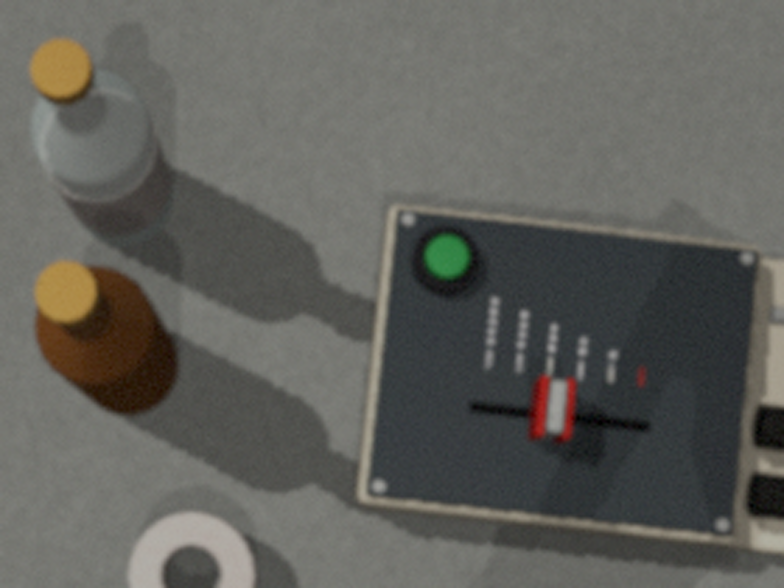

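View pics/side14.png

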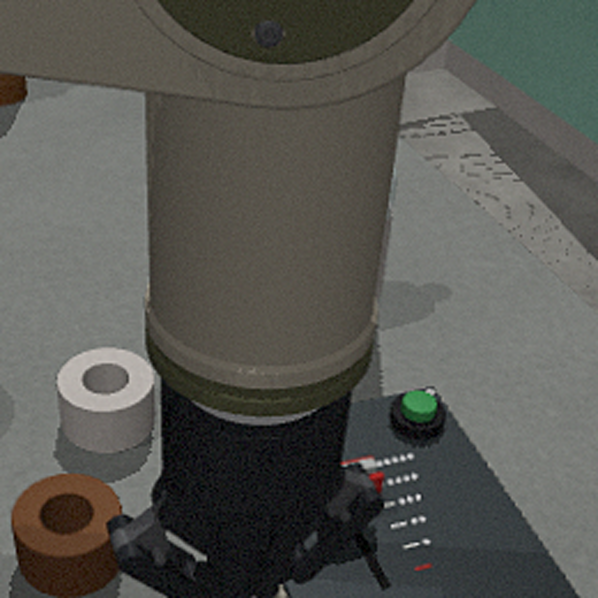

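The top view has the lever steel at (555,406), beside the 3-pip tick. Both caps, (62,69) and (66,292), and the roll at (191,571) map to their original pixels. The button (side (420,405)) is back at its released pixel, and the arm is clear. Handing in.

```bash
python3 -c "
from h import *;t=load('top14');q=atz(t,(180+555/2.8,20+406/2.8),121);print('lever lab y',(q[:2]-C)@EY)
from bench import hand_in;print(hand_in())"
```

```text
lever lab y 11.228535367710501
the job is handed in; nothing more can be done
None
```

I set the lever in the third notch, pushed the green button fully down, let it spring back, and handed the job in at about 26 s. There was no verdict from the hand-in.

- **Lever:** I pushed it with closed fingers on its right pad only. After the third push it balanced on the crest of the hump, at about 50 mm. The pictures showed this before I touched the button, so I went back and pushed about 1 mm more. It then snapped in.
- **Lever position:** the last measurement puts it 60 ± 2 mm from home, beside the 3-pip tick.
- **Button:** the force rose steadily to about 4.3 N over roughly 6 mm, then jumped to 12.8 N at the stop. The last picture shows it back up.
- **Bottles and label roll:** the bottle caps and the label roll are at the same pixels as at the start, within about 2. The arm ended clear, and the wrist reading was within noise.
- **Disagreement:** the reported tool height did not match the pictures. A gentle touch on the deck, about 15 N, showed the real fingertips about 35 mm above the reported TCP, and I used that offset afterwards. Sideways, the report agreed within about 2 mm.

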